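Fetch the screw hooks from behind the stock row

TASK

The flat blue box of screw hooks at the back of the plywood stock board is wanted in the shallow steel job tray, but the small carton, the cord spool and the tape measure stand in front of it. First stand all three upright on the black rubber side mat, leaving the blue box where it is, and only then lift the box out and lay it flat inside the tray's rim. After that put the three things back upright on the board, each in the very place it came from and turned as it was, and do not disturb the little plug carton that stands beside the blue box.

Things in the scene. Friction and masses are not known exactly. Their poses are not given: they have to be found in the camera images.
- hook_box: flat blue cardboard box of screw hooks, 60 (its x) x 119 (its y) x 29 mm high, 0.2 kg; the thing to fetch. It lies at the back of the stock board with its long side along the board's y; it can be gripped only across its 60 mm width (its x), which the three things in front prevent. Origin at the centre of its underside, z up.
- small_carton: small red cardboard carton, 46 (its x) x 53 (its y) x 56 mm high, about 0.08 kg, standing in the front row; axes nearly parallel to the board's. Origin at the centre of its underside.
- cord_spool: white spool of cord standing on its flange, diameter 53, height 50 mm (grippable up to 48 mm), about 0.09 kg, in the front row. Origin at the centre of its underside, z along its axis.
- tape: dark green tape measure standing on its foot, 32 thick (its x) x 79 long (its y) x 62 mm high, about 0.2 kg, in the front row; grip it across its thickness (30 mm, its x). Origin under its middle.
- plug_carton: little red carton lying on the board beside one end of the blue box, 26 (x) x 35 (y) x 26 mm high, loose; must not be disturbed. Origin at the centre of its underside.
- stock_board: fixed plywood board, 200 (its x) x 240 (y) x 6 mm, lip 10 mm thick and 24 mm high along its back (+x) edge; origin on the bench under its centre, x points away from the robot. Front things stand in any order at about x -37, y -75, 0, +75 mm; the blue box at x +25, y 0, 5 to 18 mm behind them. They are taller than it: grip them front to back (board x) by their tops, fingertips above the blue box.
- side_mat: fixed flat black ribbed rubber mat, 130 (its x) x 250 (its y) x 4 mm thick; the side area. Origin on the bench under its centre, top 4 mm above it.
- job_tray: fixed shallow steel tray, outside 102 (its x) x 156 (its y) mm, inside 94 x 148 mm, floor 3 mm above the bench, rim 8 mm high; the blue box goes into it with its long side along the tray's y. Origin on the bench under its centre.

How it is judged:
On the way, in this order (a step that is already met when the one before it is completed fails the run):
1. all three front things stand upright and released on the side mat, the blue box still where it was (x of small_carton in the frame of side_mat between -0.065 and 0.065 m and y of small_carton in the frame of side_mat between -0.125 and 0.125 m and height (world z) of each of small_carton, cord_spool, tape below 0.012 m and angle between each of small_carton, cord_spool, tape's own z axis and vertical below 0.12 rad and linear speed of each of small_carton, cord_spool, tape below 0.02 m/s and angular speed of each of small_carton, cord_spool, tape below 0.2 rad/s and contact force between the fingers and small_carton below 0.2 N and x of cord_spool in the frame of side_mat between -0.065 and 0.065 m and y of cord_spool in the frame of side_mat between -0.125 and 0.125 m and contact force between the fingers and cord_spool below 0.2 N and x of tape in the frame of side_mat between -0.065 and 0.065 m and y of tape in the frame of side_mat between -0.125 and 0.125 m and contact force between the fingers and tape below 0.2 N and distance of hook_box from where it was at the start of the episode below 0.015 m), for 0.2 s.
2. the blue box lies flat in the job tray, released, the three things still standing on the side mat (x of hook_box in the frame of job_tray between -0.022 and 0.022 m and y of hook_box in the frame of job_tray between -0.02 and 0.02 m and z of hook_box in the frame of job_tray below 0.008 m and angle between hook_box's own z axis and vertical below 0.06 rad and angle between the y axis of hook_box and the y axis of job_tray, either way round below 0.3 rad and linear speed of each of hook_box, small_carton, cord_spool, tape below 0.02 m/s and angular speed of each of hook_box, small_carton, cord_spool, tape below 0.2 rad/s and contact force between the fingers and hook_box below 0.2 N and x of small_carton in the frame of side_mat between -0.065 and 0.065 m and y of small_carton in the frame of side_mat between -0.125 and 0.125 m and height (world z) of each of small_carton, cord_spool, tape below 0.012 m and angle between each of small_carton, cord_spool, tape's own z axis and vertical below 0.12 rad and contact force between the fingers and small_carton below 0.2 N and x of cord_spool in the frame of side_mat between -0.065 and 0.065 m and y of cord_spool in the frame of side_mat between -0.125 and 0.125 m and contact force between the fingers and cord_spool below 0.2 N and x of tape in the frame of side_mat between -0.065 and 0.065 m and y of tape in the frame of side_mat between -0.125 and 0.125 m and contact force between the fingers and tape below 0.2 N), for 0.2 s.
At the end, for the whole second after the job is handed in: Blue box flat inside the tray rim (within 22 x 20 mm of its centre, 0.3 rad); carton, spool and tape upright, each within 15 mm of its start, carton and tape within 0.26 rad of the board's axes; plug carton within 15 mm of its place; all released and at rest (x of hook_box in the frame of job_tray between -0.022 and 0.022 m and y of hook_box in the frame of job_tray between -0.02 and 0.02 m and z of hook_box in the frame of job_tray below 0.008 m and angle between hook_box's own z axis and vertical below 0.06 rad and angle between the y axis of hook_box and the y axis of job_tray, either way round below 0.3 rad and linear speed of each of hook_box, small_carton, cord_spool, tape, plug_carton below 0.02 m/s and angular speed of each of hook_box, small_carton, cord_spool, tape, plug_carton below 0.2 rad/s and contact force between the fingers and hook_box below 0.2 N and distance of each of small_carton, cord_spool, tape, plug_carton from where it was at the start of the episode below 0.015 m and angle between each of small_carton, cord_spool, tape's own z axis and vertical below 0.12 rad and contact force between the fingers and small_carton below 0.2 N and contact force between the fingers and cord_spool below 0.2 N and contact force between the fingers and tape below 0.2 N and angle between the x axis of each of small_carton, tape and the x axis of stock_board, either way round below 0.26 rad and contact force between the fingers and plug_carton below 0.2 N); the robot touches nothing.
It fails at once if the plug carton is pushed out of its place (distance of plug_carton from where it was at the start of the episode above 0.025 m).
It fails at once if one of the three front things is knocked over (angle between any of small_carton, cord_spool, tape's own z axis and vertical above 0.8 rad).
It also fails if it takes over 144 s, if anything falls off the work surface, if the arm or the gripper's body presses on something with over 40 N, if the wrist force passes 120 N, or if a joint passes its speed limit or range.

ROBOT

A 6-joint arm with a two-finger parallel gripper is mounted at the origin on a cart in front of the work surface, level with it; the furniture and walls round the work are solid. World frame = base frame: x ahead of the robot, y to its left, z up, the work surface at z = 0. Lengths are in m, angles in rad, forces in N, time in s.
With the tool pointing down it reaches from about 0.3 to 0.775 m from the base axis. Payload 14.6 kg.
Tool frame: the origin (TCP) lies at the very end of the fingers, on their centre line; the grasp point (between the pads) lies 19 mm behind it; z points along the fingers, y is the line along which they close (so a half turn about z gives the same grasp; the last joint's range is limited). The gripper opens to 94 mm and grips with 3 to 60 N. Pads are 16 mm wide; open, the fingers measure 119 mm over their backs; the gripper's body (75 mm by 177 mm) begins 78 mm behind the grasp point.
Start: joints at [1.082, 0.3, 1.521, -0, 1.321, -0.067], TCP at [0.225, 0.502, 0.205] pointing down, gripper open.
Joint ranges: [-3.03, 3.03], [-0.79, 2.21], [0.23, 2.52], [-1.04, 4.18], [0, 3.07], [-2.55, 2.55]. Speed limits (rad/s): [2.22, 2.22, 2.57, 3.14, 3.14, 3.14].

INTERFACE

Orientations are given as [roll, pitch, yaw] about the fixed x, y, z axes, in that order (R = Rz(yaw) Ry(pitch) Rx(roll)).
In Python, from station import ctrl, camera, camera_info, finder gives the robot as it stands.
- The arm moves only by the tool carry_out, never from a script. Its argument "motion" is a list of rows, each a list of 2 entries, a list of its own where there are three numbers: the shift along the tool's x, y, z as a fraction of full scale, then the turn about the tool's z as a fraction of full scale. A call has 1 to 12 rows; each row is the pose to reach, as a shift and turn from the pose commanded when the call began, along the tool's axes at that moment, turning the shorter way round; what a row does not reach only later rows make up. Full scale, the value 1, is 200 mm for a shift and 360 degrees for a turn. A row lasts 1/10 s, in which the tool goes at most 50 mm and 8.59 degrees, less where a joint would pass 70% of its speed; a pose out of reach is approached as far as the arm can. A call with a number of a shift or a turn outside -1 to 1 is refused whole. A call with a gripper value outside its range is refused whole. "hand" is the closure, from -1 (fully open) to 1 (shut), set as the call begins (left out, the last holds). The fingers move at their own pace and stop on an object; "force" is the grip in N (left out, the last holds). Time passes only in rows, so rows that repeat a pose let the fingers close. It gives the time, the measured TCP pose, the force, the opening and the grip force at its end, in the units of the state.
- ctrl.get_obs(): the state, without advancing time (a new reading comes with each control period).
- camera(name): name is "scene" or "top" or "wrist"; returns (picture, depth): 480x640x3 uint8, blue, green, red; 480x640 float32, m along the optical axis (not along the pixel's ray), 0 where there is no reading.
- camera_info(name): a dict with "camera_matrix" (3x3 intrinsics, pixels), "origin" and "attitude" of the camera in the world. Camera axes: x right, y down, z forward; pixel columns grow to the right and rows downward; lengths in m; the calibration is good to about 2 mm. A picture is of the moment at which its call begins: read the wrist's pose just before it. camera_info takes no time and is no camera call; for the wrist camera it gives the pose at the moment of the call.
- ctrl.hand_in(): hands the job in; it is judged then, once.
Trained networks look in the newest picture that a camera, given by its name, has taken for a name from the list of things; names that differ only in an ending like _2 or _b are one class to them, and where a whole thing is asked for, a point or a joint stands for the part that bears it (a point fixed in the world has none). Each returns a list of dicts, best first, with "conf" (0 to 1); they miss things now and then, are a little off and sometimes report something else, mostly with a low value. They report only what shows in the picture. A call takes as long as a camera call.
- finder.boxes_of(camera, query): "location" ([column, row] in pixels, amid what is visible of it).
- finder.cut_out(camera, query): "mask" (480x640 bool, what is visible of it) and "location" ([column, row] in pixels, amid what is visible of it).
- finder.pinpoint(camera, query): "location" ([column, row] in pixels: a listed point, or the origin of a listed thing).
The state is a dict: "time_s": time; "qpos": joint angles; "joint_vel": joint speeds; "tau": joint torques, N m; "ee_pos": TCP position; "eef_rot": TCP orientation; "force": force on the tool from outside, world axes, zero at the start; "moment": the same for the moment, N m; "grip_width": finger opening in m; "grip_force": force on a finger pad.
Only numpy, scipy, OpenCV 4.12 (cv2) and the standard library are available. Lean on these libraries where they do the work, as an engineer would, in place of code of your own. Each camera call takes 0.05 s, during which the arm holds its last target. There are 200 camera calls.

## Working session

There is one attempt and no reset: what is moved stays moved. The work goes in short steps, Python scripts to look and compute and a tool call to move; the robot and the scene stay as the last step left them, time stands still between calls to the robot, and variables do not carry over. Pictures are saved under pics/ and viewed, at most 14 in all, crops included, and the job is handed in when it is done.

Besides the shell and the picture viewer there is one more tool, called after "Emit:" as name(argument=value, ...), one argument or row to a line, values as JSON. carry_out: Moves the arm, as the interface text tells. Its arguments: {"type":"object","properties":{"motion":{"type":"array","items":{"type":"array"}},"hand":{"type":"number"},"force":{"type":"number"}},"required":["motion"]}

```bash
mkdir -p pics; ls
cat > h.py <<'E'
import numpy as np, cv2
from scipy.spatial.transform import Rotation as R
from station import ctrl, camera, camera_info, finder
def att(i):
    a=np.array(i["attitude"],float)
    return a if a.shape==(3,3) else (R.from_euler('xyz',a).as_matrix() if a.size==3 else R.from_quat(a).as_matrix())
def cloud(name,depth):
    i=camera_info(name);K=np.array(i["camera_matrix"]);v,u=np.mgrid[0:480,0:640]
    p=np.stack([(u-K[0,2])/K[0,0]*depth,(v-K[1,2])/K[1,1]*depth,depth],-1)
    return p@att(i).T+np.array(i["origin"])
E
python3 - <<'E'
from h import *
o=ctrl.get_obs();print(o)
for c in("scene","top"):
    print(c,camera_info(c))
    p,d=camera(c);cv2.imwrite(f"pics/{c}0.png",p);P=cloud(c,d)
    for n in["hook_box","small_carton","cord_spool","tape","plug_carton","stock_board","side_mat","job_tray"]:
        r=finder.cut_out(c,n)
        for q in r[:2]:
            m=q["mask"]&(d>0);
            if m.sum()<5: continue
            X=P[m];zt=np.percentile(X[:,2],95);T=X[X[:,2]>zt-.008]
            rc=cv2.minAreaRect((T[:,:2]*1000).astype(np.float32))
            print(n,round(q["conf"],2),np.round(q["location"]),"ztop",zt.round(4),"rect",np.round(rc[0],1),np.round(rc[1],1),round(rc[2],1))
E
```

```text
pics
{'time_s': 0.0, 'qpos': array([ 1.08238233e+00,  3.00475562e-01,  1.52158068e+00,  9.85802811e-06,
        1.32071452e+00, -6.66189201e-02]), 'joint_vel': array([-0.00075471,  0.00024771,  0.00106802, -0.0005218 , -0.00358991,
        0.00039475]), 'tau': array([ 1.01253620e-03, -5.31807768e+01, -3.52741277e+01,  7.08496361e-02,
        2.42885237e-02, -3.87166165e-05]), 'ee_pos': array([0.2250537 , 0.50155498, 0.20488406]), 'eef_rot': array([-3.14041779e+00, -8.79537083e-05,  2.71979508e+00]), 'force': array([-0.20783674, -0.1752144 , -0.55795608]), 'moment': array([ 0.02126186,  0.01405465, -0.02010359]), 'grip_force': 0.0, 'grip_width': 0.09380907102728626}
scene {'camera_matrix': array([[514.32103016,   0.        , 322.99329533],
       [  0.        , 514.32103016, 244.84809995],
       [  0.        ,   0.        ,   1.        ]]), 'origin': array([ 0.14135562, -0.87988673,  0.83935675]), 'attitude': array([-2.30689474, -0.00808096, -0.45616215])}
hook_box 0.72 [313. 202.] ztop 0.0404 rect [579.5  88.2] [ 76.5 119.1] 1.0
small_carton 0.75 [300. 217.] ztop 0.0665 rect [526.6 
[... 916 characters left out ...]
] [ 60.2 118.4] 1.7
hook_box 0.27 [224. 225.] ztop 0.0235 rect [581.5  87.2] [162.5 238.6] 2.0
small_carton 0.89 [255. 236.] ztop 0.064 rect [526.3  12.5] [45.  52.3] 0.4
cord_spool 0.74 [180. 241.] ztop 0.0558 rect [523.2 161.1] [51.7 51.6] 89.2
tape 0.66 [218. 239.] ztop 0.0675 rect [525.8  92.7] [31.2 51. ] 0.2
plug_carton 0.73 [217. 239.] ztop 0.0675 rect [525.8  92.7] [31.2 51. ] 0.2
plug_carton 0.53 [174. 208.] ztop 0.0346 rect [582.  183.7] [25.  33.7] 7.6
stock_board 0.76 [230. 221.] ztop 0.0234 rect [581.5  87.2] [162.5 238.6] 2.0
side_mat 0.83 [431. 233.] ztop 0.007 rect [ 546.1 -345.6] [254.5 134.2] 85.1
job_tray 0.86 [326. 212.] ztop 0.0083 rect [ 580.4 -127. ] [158.8 105.1] 83.6
```

View pics/top0.png

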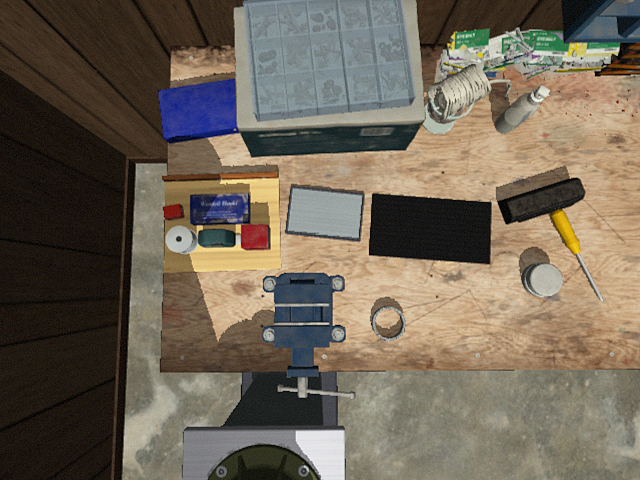

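View pics/scene0.png

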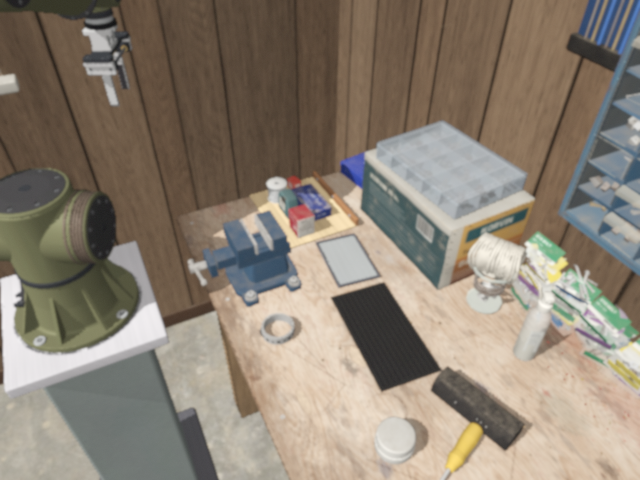

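Run:
```python
from h import *
C=[]
for c in("scene","top"):
    p,d=camera(c);P=cloud(c,d);ok=d>0;C.append(P[ok])
    if c=="top":
        def reg(u0,u1,v0,v1):
            X=P[v0:v1,u0:u1].reshape(-1,3);return np.percentile(X,[2,50,98],axis=0).round(3).tolist()
        print("vice",reg(265,345,275,345));print("bin",reg(240,420,0,150));print("bench",reg(300,360,245,265));print("board front",reg(180,270,255,268));print("tray",reg(300,350,200,225));print("mat",reg(385,475,210,245));print("lip",reg(170,275,176,180))
X=np.vstack(C);
# left wall near the board
m=(X[:,0]>.4)&(X[:,0]<.7)&(X[:,1]>.15)&(X[:,2]>.1);print("wall y",np.percentile(X[m][:,1],[1,5,50,95]).round(3))
for z in(.1,.15,.2,.3):
    m=(X[:,2]>z)&(X[:,0]>.3)&(X[:,0]<.8)&(abs(X[:,1])<.5);print(z,X[m].min(0).round(3),X[m].max(0).round(3))
```

```text
vice [[0.324, -0.161, -0.002], [0.385, -0.086, 0.095], [0.45, -0.006, 0.137]]
bin [[0.704, -0.289, 0.038], [0.78, -0.132, 0.216], [0.911, 0.021, 0.22]]
bench [[0.474, -0.194, -0.003], [0.494, -0.134, 0.0], [0.514, -0.076, 0.004]]
board front [[0.469, -0.008, 0.003], [0.482, 0.08, 0.006], [0.495, 0.169, 0.009]]
tray [[0.558, -0.175, -0.0], [0.583, -0.125, 0.003], [0.608, -0.076, 0.007]]
mat [[0.514, -0.432, 0.001], [0.549, -0.342, 0.004], [0.585, -0.252, 0.008]]
lip [[0.651, -0.017, 0.005], [0.654, 0.086, 0.022], [0.657, 0.189, 0.027]]
wall y [0.654 0.656 0.662 0.668]
0.1 [ 0.305 -0.5    0.1  ] [0.8   0.035 0.636]
0.15 [ 0.701 -0.5    0.15 ] [0.8   0.035 0.636]
0.2 [ 0.71 -0.5   0.2 ] [0.8   0.006 0.636]
0.3 [ 0.761 -0.5    0.318] [ 0.8   -0.461  0.636]
```

Emit:
carry_out(
  motion=[
    [[0, 0, -0.2], 0],
    [[0, 0, -0.4], 0],
    [[0, 0, -0.4], 0],
  ],
  hand=-1,
  force=20,
)

```text
time_s: 1.3
ee_pos: [0.2258, 0.503, 0.2909]
eef_rot: [3.133, 0.001, 2.72]
force: [-0.7, 0.9, 0.6]
grip_width: 0.094
grip_force: 0.0
```

Emit:
carry_out(
  motion=[
    [[-0.2, -0.12, 0], 0.0229],
    [[-0.4, -0.24, 0], 0.0457],
    [[-0.6, -0.36, 0], 0.0686],
    [[-0.8, -0.48, 0], 0.0914],
    [[-1, -0.6, 0], 0.114],
    [[-1, -0.6, 0], 0.137],
    [[-1, -0.6, 0], 0.16],
    [[-1, -0.6, 0], 0.183],
    [[-1, -0.6, 0], 0.183],
  ],
)

```text
time_s: 2.2
ee_pos: [0.3585, 0.3103, 0.285]
eef_rot: [-3.141, 0.0, 1.567]
force: [0.0, -0.2, 0.3]
grip_width: 0.094
grip_force: 0.0
```

Emit:
carry_out(
  motion=[
    [[-0.2, 0.16, 0], 0],
    [[-0.4, 0.32, 0], 0],
    [[-0.6, 0.48, 0], 0],
    [[-0.8, 0.64, 0], 0],
    [[-1, 0.8, 0], 0],
    [[-1, 0.8, 0], 0],
    [[-1, 0.8, 0], 0],
  ],
)

```text
time_s: 2.9
ee_pos: [0.5187, 0.1095, 0.2847]
eef_rot: [-3.14, 0.0, 1.572]
force: [-0.2, 1.1, -0.6]
grip_width: 0.094
grip_force: 0.0
```

Run:
```python
from h import *
print(ctrl.get_obs()["ee_pos"],ctrl.get_obs()["eef_rot"])
c="wrist";i=camera_info(c);p,d=camera(c);cv2.imwrite("pics/w1.png",p);P=cloud(c,d)
print(i)
for n in["hook_box","small_carton","cord_spool","tape","plug_carton","stock_board"]:
    for q in finder.cut_out(c,n)[:2]:
        m=q["mask"]&(d>0)
        if m.sum()<5: continue
        X=P[m];zt=np.percentile(X[:,2],95);T=X[X[:,2]>zt-.008]
        rc=cv2.minAreaRect((T[:,:2]*1000).astype(np.float32))
        print(n,round(q["conf"],2),np.round(q["location"]),"ztop",zt.round(4),"rect",np.round(rc[0],1),np.round(rc[1],1),round(rc[2],1))
p,d=camera("top");P=cloud("top",d).reshape(-1,3)
p,d=camera("scene");P=np.vstack([P,cloud("scene",d).reshape(-1,3)])
m=(P[:,2]>.06)&(P[:,2]<.15)&(P[:,0]>.38)&(P[:,0]<.48)&(P[:,1]>-.16)&(P[:,1]<.05);V=P[m]
for z in(.06,.1,.12):
    W=V[V[:,2]>z];print(z,len(W),W.max(0).round(3),np.percentile(W,98,axis=0).round(3))
```

```text
[0.518658   0.10945124 0.28471724] [-3.14046414e+00  7.70067081e-05  1.57151189e+00]
{'camera_matrix': array([[361.39689241,   0.        , 321.98887003],
       [  0.        , 361.39689241, 235.00704803],
       [  0.        ,   0.        ,   1.        ]]), 'origin': array([0.51906682, 0.18770699, 0.46342317]), 'attitude': array([2.86824374e+00, 3.66879199e-04, 4.04991858e-04])}
hook_box 0.73 [377. 213.] ztop 0.0359 rect [587.5  89.4] [ 60.  119.1] 1.4
hook_box 0.25 [343. 433.] ztop 0.0054 rect [ 553.8 -262.5] [ 88.6 131.5] 85.8
small_carton 0.82 [326. 275.] ztop 0.063 rect [527.2  14.3] [45.6 53.4] 1.1
cord_spool 0.83 [330. 160.] ztop 0.0552 rect [523.5 162.8] [52.6 51.3] 0.1
tape 0.59 [331. 216.] ztop 0.0671 rect [525.9  94.2] [31.1 49.9] 0.9
plug_carton 0.73 [374. 138.] ztop 0.0332 rect [582.3 185.8] [25.8 34.5] 9.9
stock_board 0.95 [356. 197.] ztop 0.0234 rect [638.2 101.7] [147.4 174.4] 31.6
0.06 2891 [ 0.446 -0.027  0.142] [ 0.441 -0.035  0.139]
0.1 2039 [ 0.442 -0.027  0.142] [ 0.432 -0.033  0.139]
0.12 1839 [ 0.433 -0.027  0.142] [ 0.432 -0.033  0.139]
```

Emit:
carry_out(
  motion=[
    [[0.13, 0.012, 0.1], 0],
    [[0.2625, 0.0235, 0.3], 0],
    [[0.2625, 0.0235, 0.5], 0],
    [[0.2625, 0.0235, 0.7], 0],
    [[0.2625, 0.0235, 0.8235], 0],
    [[0.2625, 0.0235, 0.8235], 0],
    [[0.2625, 0.0235, 0.8235], 0],
  ],
)

```text
time_s: 4.05
ee_pos: [0.5234, 0.163, 0.1218]
eef_rot: [3.141, -0.0, 1.57]
force: [0.1, 0.3, -0.6]
grip_width: 0.094
grip_force: 0.0
```

View pics/w1.png

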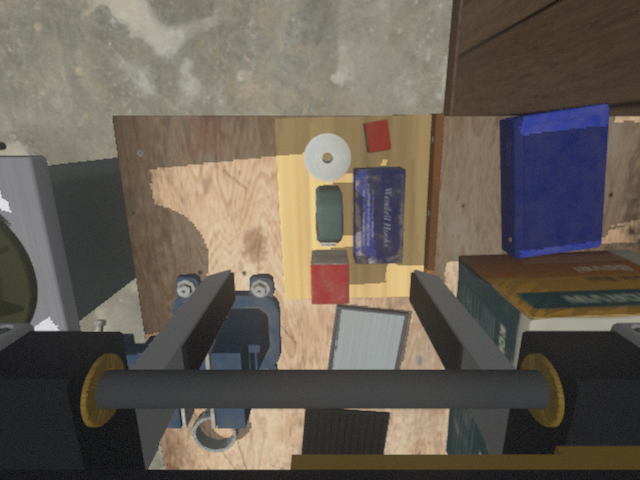

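Emit:
carry_out(
  motion=[
    [[0, 0, 0.2], 0],
    [[0, 0, 0.35], 0],
    [[0, 0, 0.404], 0],
    [[0, 0, 0.404], 0],
    [[0, 0, 0.404], 0],
    [[0, 0, 0.404], 0],
  ],
)

```text
time_s: 4.65
ee_pos: [0.5241, 0.163, 0.0419]
eef_rot: [3.139, -0.001, 1.57]
force: [0.5, 1.3, -0.3]
grip_width: 0.0936
grip_force: 0.0
```

Emit:
carry_out(
  motion=[
    [[0, 0, 0], 0],
    [[0, 0, 0], 0],
    [[0, 0, 0], 0],
    [[0, 0, 0], 0],
    [[0, 0, 0], 0],
    [[0, 0, 0], 0],
    [[0, 0, 0], 0],
    [[0, 0, 0], 0],
    [[0, 0, 0], 0],
    [[0, 0, 0], 0],
  ],
  hand=1,
  force=15,
)

```text
time_s: 5.65
ee_pos: [0.5231, 0.1628, 0.0399]
eef_rot: [3.142, 0.0, 1.57]
force: [0.8, 0.3, 0.2]
grip_width: 0.0473
grip_force: 15.0
```

Emit:
carry_out(
  motion=[
    [[0, 0, -0.1], 0],
    [[0, 0, -0.3], 0],
    [[0, 0, -0.5], 0],
    [[0, 0, -0.7], 0],
    [[-0.15, 0, -0.8], 0],
    [[-0.3, 0, -0.8], 0],
    [[-0.5, 0, -0.8], 0],
    [[-0.7, 0, -0.8], 0],
    [[-0.9, 0, -0.8], 0],
    [[-1, 0, -0.8], 0],
    [[-1, 0, -0.8], 0],
  ],
)

```text
time_s: 6.75
ee_pos: [0.5227, -0.0393, 0.1998]
eef_rot: [-3.141, 0.0, 1.567]
force: [-0.1, 1.0, -1.2]
grip_width: 0.0473
grip_force: 15.0
```

Emit:
carry_out(
  motion=[
    [[-0.2, 0, 0], 0],
    [[-0.4, 0, 0], 0],
    [[-0.6, 0, 0], 0],
    [[-0.8, 0, 0], 0],
    [[-1, 0, 0], 0],
    [[-1, 0, 0], 0],
  ],
)

```text
time_s: 7.35
ee_pos: [0.5226, -0.2399, 0.1994]
eef_rot: [-3.141, 0.0, 1.567]
force: [-0.1, 0.6, -0.3]
grip_width: 0.0474
grip_force: 15.0
```

Emit:
carry_out(
  motion=[
    [[-0.2, 0, 0], 0],
    [[-0.4, 0.08, 0], 0],
    [[-0.6, 0.08, 0], 0],
    [[-0.8, 0.08, 0], 0],
    [[-0.935, 0.08, 0.2], 0],
    [[-0.935, 0.08, 0.4], 0],
    [[-0.935, 0.08, 0.5], 0],
    [[-0.935, 0.08, 0.5], 0],
    [[-0.935, 0.08, 0.5], 0],
  ],
)

```text
time_s: 8.25
ee_pos: [0.5396, -0.4233, 0.101]
eef_rot: [3.141, 0.0, 1.571]
force: [-0.6, -0.4, -0.5]
grip_width: 0.0477
grip_force: 15.0
```

Run:
```python
from h import *
p,d=camera("scene");P=cloud("scene",d)
q=finder.cut_out("scene","cord_spool")
for a in q[:2]:
    X=P[a["mask"]&(d>0)];print(a["conf"],a["location"],np.percentile(X,[3,50,97],axis=0).round(3).tolist())
u,v=map(int,q[0]["location"]);c=p[max(0,v-90):v+90,max(0,u-120):u+120];cv2.imwrite("pics/s2.png",cv2.resize(c,None,fx=3,fy=3))
```

```text
0.78 [409.2, 336.0] [[0.515, -0.446, 0.069], [0.534, -0.434, 0.112], [0.56, -0.404, 0.12]]
```

View pics/s2.png

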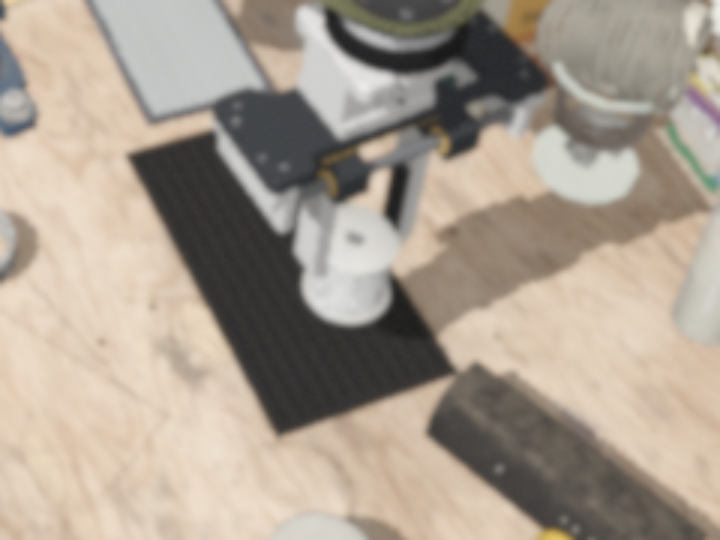

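Emit:
carry_out(
  motion=[
    [[0, 0, 0.2], 0],
    [[0, 0, 0.28], 0],
    [[0, 0, 0.3], 0],
    [[0, 0, 0.311], 0],
    [[0, 0, 0.311], 0],
    [[0, 0, 0.311], 0],
  ],
)

```text
time_s: 8.95
ee_pos: [0.5391, -0.4246, 0.0392]
eef_rot: [3.14, 0.001, 1.57]
force: [0.0, -0.2, -0.9]
grip_width: 0.0474
grip_force: 15.0
```

Emit:
carry_out(
  motion=[
    [[0, 0, 0], 0],
    [[0, 0, 0], 0],
    [[0, 0, 0], 0],
    [[0, 0, 0], 0],
    [[0, 0, 0], 0],
    [[0, 0, 0], 0],
    [[0, 0, 0], 0],
    [[0, 0, 0], 0],
  ],
  hand=-1,
)

```text
time_s: 9.75
ee_pos: [0.5386, -0.4242, 0.0377]
eef_rot: [-3.142, -0.0, 1.57]
force: [-0.5, 0.9, -0.3]
grip_width: 0.0939
grip_force: 0.0
```

Emit:
carry_out(
  motion=[
    [[0, 0, -0.15], 0],
    [[0, 0, -0.4], 0],
    [[0, 0, -0.65], 0],
    [[0.1, 0, -0.8], 0],
    [[0.3, -0.065, -0.8], 0],
    [[0.5, -0.065, -0.8], 0],
    [[0.75, -0.065, -0.8], 0],
    [[1, -0.065, -0.8], 0],
    [[1, -0.065, -0.8], 0],
  ],
)

```text
time_s: 10.65
ee_pos: [0.526, -0.2196, 0.1984]
eef_rot: [3.141, -0.001, 1.574]
force: [-1.0, -0.4, 1.0]
grip_width: 0.0936
grip_force: 0.0
```

Emit:
carry_out(
  motion=[
    [[0.25, 0, 0], 0],
    [[0.5, 0, 0], 0],
    [[0.75, 0, 0], 0],
    [[1, 0, 0], 0],
    [[1, 0, 0], 0],
  ],
)

```text
time_s: 11.15
ee_pos: [0.5259, -0.02, 0.198]
eef_rot: [3.141, -0.001, 1.575]
force: [0.4, -1.2, -0.1]
grip_width: 0.0941
grip_force: 0.0
```

Emit:
carry_out(
  motion=[
    [[0.2, 0, 0], 0],
    [[0.4, 0, 0], 0],
    [[0.588, 0, 0.1], 0],
    [[0.588, 0, 0.3], 0],
    [[0.588, 0, 0.4], 0],
    [[0.588, 0, 0.4], 0],
    [[0.588, 0, 0.4], 0],
  ],
)

```text
time_s: 11.85
ee_pos: [0.5267, 0.0927, 0.1185]
eef_rot: [3.141, 0.0, 1.569]
force: [0.9, -0.1, 0.0]
grip_width: 0.0938
grip_force: 0.0
```

Emit:
carry_out(
  motion=[
    [[0, 0, 0.2], 0],
    [[0, 0, 0.33], 0],
    [[0, 0, 0.377], 0],
    [[0, 0, 0.377], 0],
    [[0, 0, 0.377], 0],
  ],
)

```text
time_s: 12.35
ee_pos: [0.5271, 0.0933, 0.0442]
eef_rot: [3.139, -0.0, 1.57]
force: [-0.5, 0.1, 0.2]
grip_width: 0.0939
grip_force: 0.0
```

Emit:
carry_out(
  motion=[
    [[0, 0, 0], 0],
    [[0, 0, 0], 0],
    [[0, 0, 0], 0],
    [[0, 0, 0], 0],
    [[0, 0, 0], 0],
    [[0, 0, 0], 0],
    [[0, 0, 0], 0],
    [[0, 0, 0], 0],
    [[0, 0, 0], 0],
    [[0, 0, 0], 0],
    [[0, 0, 0], 0],
    [[0, 0, 0], 0],
  ],
  hand=1,
  force=25,
)

```text
time_s: 13.55
ee_pos: [0.526, 0.0934, 0.0424]
eef_rot: [-3.142, 0.0, 1.57]
force: [-0.4, 0.3, -0.5]
grip_width: 0.03
grip_force: 24.9
```

Emit:
carry_out(
  motion=[
    [[0, 0, -0.1], 0],
    [[0, 0, -0.3], 0],
    [[0, 0, -0.5], 0],
    [[0, 0, -0.7], 0],
    [[-0.15, 0, -0.8], 0],
    [[-0.3, 0, -0.8], 0],
    [[-0.5, 0, -0.8], 0],
    [[-0.7, 0, -0.8], 0],
    [[-0.9, 0, -0.8], 0],
    [[-1, 0, -0.8], 0],
    [[-1, 0, -0.8], 0],
  ],
)

```text
time_s: 14.65
ee_pos: [0.5255, -0.1088, 0.202]
eef_rot: [-3.141, 0.0, 1.567]
force: [0.3, 0.1, -1.8]
grip_width: 0.0298
grip_force: 24.9
```

Emit:
carry_out(
  motion=[
    [[-0.2, 0, 0], 0],
    [[-0.4, 0, 0], 0],
    [[-0.6, 0.05, 0], 0],
    [[-0.8, 0.1025, 0], 0],
    [[-1, 0.1025, 0], 0],
    [[-1, 0.1025, 0], 0],
    [[-1, 0.1025, 0], 0],
  ],
)

```text
time_s: 15.35
ee_pos: [0.5462, -0.3062, 0.2017]
eef_rot: [-3.141, -0.001, 1.569]
force: [0.6, 0.4, -1.2]
grip_width: 0.0302
grip_force: 24.9
```

Emit:
carry_out(
  motion=[
    [[-0.1, 0, 0], 0],
    [[-0.187, 0, 0.15], 0],
    [[-0.187, 0, 0.35], 0],
    [[-0.187, 0, 0.55], 0],
    [[-0.187, 0, 0.6], 0],
    [[-0.187, 0, 0.6], 0],
    [[-0.187, 0, 0.6], 0],
  ],
)

```text
time_s: 16.05
ee_pos: [0.5473, -0.3438, 0.0847]
eef_rot: [3.139, 0.002, 1.571]
force: [0.5, -0.5, -1.7]
grip_width: 0.0296
grip_force: 24.9
```

Emit:
carry_out(
  motion=[
    [[0, 0, 0.12], 0],
    [[0, 0, 0.18], 0],
    [[0, 0, 0.206], 0],
    [[0, 0, 0.206], 0],
    [[0, 0, 0.206], 0],
    [[0, 0, 0.206], 0],
  ],
)

```text
time_s: 16.65
ee_pos: [0.5466, -0.3443, 0.0421]
eef_rot: [3.14, 0.001, 1.57]
force: [-0.3, -0.4, -1.8]
grip_width: 0.0302
grip_force: 24.9
```

Emit:
carry_out(
  motion=[
    [[0, 0, 0], 0],
    [[0, 0, 0], 0],
    [[0, 0, 0], 0],
    [[0, 0, 0], 0],
    [[0, 0, 0], 0],
    [[0, 0, 0], 0],
    [[0, 0, 0], 0],
    [[0, 0, 0], 0],
    [[0, 0, 0], 0],
  ],
  hand=-1,
)

```text
time_s: 17.55
ee_pos: [0.5462, -0.3441, 0.0412]
eef_rot: [3.142, 0.0, 1.57]
force: [1.2, -0.6, -0.8]
grip_width: 0.0935
grip_force: 0.0
```

Emit:
carry_out(
  motion=[
    [[0, 0, -0.15], 0],
    [[0, 0, -0.4], 0],
    [[0, 0, -0.65], 0],
    [[0.1, 0, -0.8], 0],
    [[0.3, -0.05, -0.8], 0],
    [[0.5, -0.1, -0.8], 0],
    [[0.75, -0.1, -0.8], 0],
    [[1, -0.1, -0.8], 0],
    [[1, -0.1, -0.8], 0],
    [[1, -0.1, -0.8], 0],
  ],
)

```text
time_s: 18.55
ee_pos: [0.5265, -0.1434, 0.2015]
eef_rot: [3.141, 0.0, 1.572]
force: [0.3, -0.3, 0.5]
grip_width: 0.094
grip_force: 0.0
```

Emit:
carry_out(
  motion=[
    [[0.2, 0, 0], 0],
    [[0.4, 0, 0], 0],
    [[0.6, 0, 0], 0],
    [[0.817, 0, 0], 0],
    [[0.817, 0, 0.2], 0],
    [[0.817, 0, 0.4], 0],
    [[0.817, 0, 0.6], 0],
    [[0.817, 0, 0.72], 0],
    [[0.817, 0, 0.781], 0],
    [[0.817, 0, 0.781], 0],
    [[0.817, 0, 0.781], 0],
    [[0.817, 0, 0.781], 0],
  ],
)

```text
time_s: 19.75
ee_pos: [0.5274, 0.0191, 0.0464]
eef_rot: [3.139, 0.0, 1.57]
force: [1.4, 0.7, -0.0]
grip_width: 0.0939
grip_force: 0.0
```

Emit:
carry_out(
  motion=[
    [[0, 0, 0], 0],
    [[0, 0, 0], 0],
    [[0, 0, 0], 0],
    [[0, 0, 0], 0],
    [[0, 0, 0], 0],
    [[0, 0, 0], 0],
    [[0, 0, 0], 0],
    [[0, 0, 0], 0],
    [[0, 0, 0], 0],
    [[0, 0, 0], 0],
    [[0, 0, 0], 0],
  ],
  hand=1,
  force=15,
)

```text
time_s: 20.85
ee_pos: [0.5265, 0.0194, 0.045]
eef_rot: [3.142, -0.0, 1.57]
force: [0.8, 0.9, -0.1]
grip_width: 0.0462
grip_force: 15.0
```

Emit:
carry_out(
  motion=[
    [[0, 0, -0.1], 0],
    [[0, 0, -0.3], 0],
    [[0, 0, -0.5], 0],
    [[0, 0, -0.7], 0],
    [[-0.15, 0, -0.8], 0],
    [[-0.3, 0, -0.8], 0],
    [[-0.5, 0, -0.8], 0],
    [[-0.7, 0, -0.8], 0],
    [[-0.9, 0, -0.8], 0],
    [[-1, 0, -0.8], 0],
    [[-1, 0, -0.8], 0],
  ],
)

```text
time_s: 21.95
ee_pos: [0.5258, -0.1828, 0.2045]
eef_rot: [-3.141, 0.0, 1.567]
force: [0.3, -0.2, 0.4]
grip_width: 0.0459
grip_force: 15.0
```

Emit:
carry_out(
  motion=[
    [[-0.15, 0.06, 0], 0],
    [[-0.3, 0.1325, 0], 0],
    [[-0.357, 0.1325, 0.1], 0],
    [[-0.357, 0.1325, 0.3], 0],
    [[-0.357, 0.1325, 0.5], 0],
    [[-0.357, 0.1325, 0.65], 0],
    [[-0.357, 0.1325, 0.75], 0],
    [[-0.357, 0.1325, 0.79], 0],
    [[-0.357, 0.1325, 0.8065], 0],
    [[-0.357, 0.1325, 0.8065], 0],
    [[-0.357, 0.1325, 0.8065], 0],
  ],
)

```text
time_s: 23.05
ee_pos: [0.5533, -0.2521, 0.0449]
eef_rot: [3.14, 0.001, 1.57]
force: [0.2, 0.6, -0.2]
grip_width: 0.046
grip_force: 15.0
```

Emit:
carry_out(
  motion=[
    [[0, 0, 0], 0],
    [[0, 0, 0], 0],
    [[0, 0, 0], 0],
    [[0, 0, 0], 0],
    [[0, 0, 0], 0],
    [[0, 0, 0], 0],
    [[0, 0, 0], 0],
    [[0, 0, 0], 0],
    [[0, 0, 0], 0],
  ],
  hand=-1,
)

```text
time_s: 23.95
ee_pos: [0.5527, -0.252, 0.0436]
eef_rot: [-3.142, -0.0, 1.57]
force: [-1.2, -0.8, -0.1]
grip_width: 0.094
grip_force: 0.0
```

Emit:
carry_out(
  motion=[
    [[0, 0, -0.15], 0],
    [[0, 0, -0.4], 0],
    [[0, 0, -0.65], 0],
    [[0.1, 0, -0.8], 0],
    [[0.3, 0, -0.8], 0],
    [[0.5, 0, -0.8], 0],
    [[0.75, 0, -0.8], 0],
    [[1, 0, -0.8], 0],
    [[1, 0, -0.8], 0],
    [[1, 0, -0.8], 0],
  ],
)

```text
time_s: 24.95
ee_pos: [0.553, -0.0513, 0.2038]
eef_rot: [3.141, 0.0, 1.572]
force: [0.2, -0.7, 0.4]
grip_width: 0.0939
grip_force: 0.0
```

Run:
```python
from h import *
for c in("scene","top"):
    p,d=camera(c);P=cloud(c,d);cv2.imwrite(f"pics/{c}3.png",p)
    for n in["hook_box","small_carton","cord_spool","tape","plug_carton","side_mat","job_tray"]:
        for q in finder.cut_out(c,n)[:1]:
            X=P[q["mask"]&(d>0)]
            if len(X)<5: continue
            zt=np.percentile(X[:,2],95);T=X[X[:,2]>zt-.008]
            rc=cv2.minAreaRect((T[:,:2]*1000).astype(np.float32))
            print(c,n,round(q["conf"],2),np.round(q["location"]),"ztop",zt.round(4),"rect",np.round(rc[0],1),np.round(rc[1],1),round(rc[2],1))
```

```text
scene hook_box 0.57 [312. 199.] ztop 0.0403 rect [586.9  89. ] [ 61.2 123. ] 1.9
scene small_carton 0.88 [364. 290.] ztop 0.0644 rect [ 551.2 -258.6] [45.2 52. ] 0.4
scene cord_spool 0.64 [399. 353.] ztop 0.0565 rect [ 536.1 -424.4] [48.8 48.5] 58.4
scene plug_carton 0.42 [295. 178.] ztop 0.0383 rect [548.1  73.3] [283.7  35.8] 73.5
scene side_mat 0.75 [380. 343.] ztop 0.0095 rect [ 545.5 -343.7] [251.2 133.1] 85.6
scene job_tray 0.58 [345. 258.] ztop 0.0113 rect [ 578.4 -138.3] [204. 107.] 82.8
top hook_box 0.94 [234. 211.] ztop 0.0373 rect [585.2  54.2] [56.5 47.2] 80.2
top small_carton 0.84 [390. 222.] ztop 0.0622 rect [ 552.1 -257.9] [45.5 52.1] 0.4
top cord_spool 0.92 [474. 232.] ztop 0.0544 rect [ 537.5 -426.2] [52.9 49.8] 88.8
top tape 0.77 [432. 228.] ztop 0.066 rect [ 546.8 -343.9] [51.  30.1] 89.7
top plug_carton 0.55 [172. 211.] ztop 0.0339 rect [581.9 184.4] [25.8 34.9] 10.3
top side_mat 0.7 [432. 238.] ztop 0.0071 rect [ 546.4 -345.5] [251.3 130.9] 85.3
top job_tray 0.85 [337. 215.] ztop 0.008 rect [ 566.9 -148.3] [108.5 122.8] 83.3
```

View pics/scene3.png

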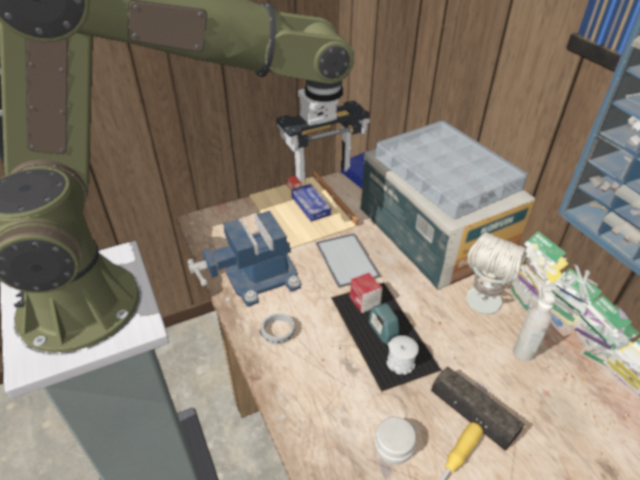

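Emit:
carry_out(
  motion=[
    [[0.2, 0.05, 0], -0.004],
    [[0.4, 0.12, 0], -0.004],
    [[0.6, 0.1715, 0.1], -0.004],
    [[0.7, 0.1715, 0.3], -0.004],
    [[0.7, 0.1715, 0.5], -0.004],
    [[0.7, 0.1715, 0.6], -0.004],
    [[0.7, 0.1715, 0.6], -0.004],
    [[0.7, 0.1715, 0.6], -0.004],
  ],
  hand=-0.66,
)

```text
time_s: 26.55
ee_pos: [0.5877, 0.0879, 0.0846]
eef_rot: [3.141, -0.0, 1.595]
force: [0.4, -0.5, 0.3]
grip_width: 0.0785
grip_force: 0.0
```

Emit:
carry_out(
  motion=[
    [[0, 0, 0.15], 0],
    [[0, 0, 0.27], 0],
    [[0, 0, 0.329], 0],
    [[0, 0, 0.329], 0],
    [[0, 0, 0.329], 0],
    [[0, 0, 0.329], 0],
  ],
)

```text
time_s: 27.15
ee_pos: [0.5882, 0.088, 0.0195]
eef_rot: [3.139, -0.0, 1.595]
force: [-1.0, -0.4, -0.3]
grip_width: 0.0778
grip_force: 0.0
```

Emit:
carry_out(
  motion=[
    [[0, 0, 0], 0],
    [[0, 0, 0], 0],
    [[0, 0, 0], 0],
    [[0, 0, 0], 0],
    [[0, 0, 0], 0],
    [[0, 0, 0], 0],
    [[0, 0, 0], 0],
    [[0, 0, 0], 0],
  ],
  hand=1,
  force=25,
)

```text
time_s: 27.95
ee_pos: [0.5876, 0.0879, 0.0183]
eef_rot: [3.141, -0.0, 1.595]
force: [-1.1, 0.3, 5.8]
grip_width: 0.0599
grip_force: 25.0
```

Emit:
carry_out(
  motion=[
    [[0, 0, -0.1], 0],
    [[0, 0, -0.25], 0],
    [[0, 0, -0.45], 0],
    [[0, 0, -0.6], 0],
    [[-0.15, -0.01, -0.6], 0],
    [[-0.3, -0.02, -0.6], 0],
    [[-0.5, -0.04, -0.6], 0],
    [[-0.7, -0.061, -0.6], 0.01],
    [[-0.9, -0.061, -0.6], 0.0217],
    [[-0.9, -0.061, -0.6], 0.0217],
    [[-0.9, -0.061, -0.6], 0.0217],
  ],
)

```text
time_s: 29.05
ee_pos: [0.5791, -0.0928, 0.1373]
eef_rot: [-3.14, -0.0, 1.458]
force: [0.1, 0.0, -2.7]
grip_width: 0.0602
grip_force: 25.0
```

Run:
```python
from h import *
o=ctrl.get_obs();y=o["eef_rot"][2];D=np.array([.5805,-.127])-o["ee_pos"][:2]
print(o["ee_pos"],y,o["grip_width"],D, "tool",D@[np.cos(y),np.sin(y)]/.2,D@[np.sin(y),-np.cos(y)]/.2,"down",(o["ee_pos"][2]-.016)/.2)
p,d=camera("scene");P=cloud("scene",d)
for q in finder.cut_out("scene","hook_box")[:1]:
    X=P[q["mask"]&(d>0)];zt=np.percentile(X[:,2],95);T=X[X[:,2]>zt-.008];print(q["conf"],zt,X.min(0),cv2.minAreaRect((T[:,:2]*1000).astype(np.float32)))
```

```text
[ 0.57913659 -0.09281264  0.13727591] 1.4577010081254165 0.06016445820047999 [ 0.00136341 -0.03418736] tool -0.16907545020202205 0.026064447535019568 down 0.6063795713675272
0.6 0.15857534580614535 [ 0.5414379  -0.15449769  0.00260257] ((577.5980834960938, -91.23558044433594), (121.81890869140625, 60.26380920410156), 83.04840850830078)
```

Emit:
carry_out(
  motion=[
    [[-0.169, 0.026, 0], 0],
    [[-0.169, 0.026, 0.15], 0],
    [[-0.169, 0.026, 0.35], 0],
    [[-0.169, 0.026, 0.5], 0],
    [[-0.169, 0.026, 0.57], 0],
    [[-0.169, 0.026, 0.6], 0],
    [[-0.169, 0.026, 0.61], 0],
    [[-0.169, 0.026, 0.61], 0],
    [[-0.169, 0.026, 0.61], 0],
  ],
)

```text
time_s: 30.05
ee_pos: [0.5816, -0.1266, 0.0172]
eef_rot: [3.14, 0.0, 1.459]
force: [0.6, 0.1, -3.2]
grip_width: 0.0598
grip_force: 25.0
```

Emit:
carry_out(
  motion=[
    [[0, 0, 0], 0],
    [[0, 0, 0], 0],
    [[0, 0, 0], 0],
    [[0, 0, 0], 0],
    [[0, 0, 0], 0],
    [[0, 0, 0], 0],
  ],
  hand=-0.5,
)

```text
time_s: 30.65
ee_pos: [0.5809, -0.1265, 0.0159]
eef_rot: [3.142, 0.0, 1.459]
force: [0.3, 0.1, 0.3]
grip_width: 0.0703
grip_force: 0.0
```

Emit:
carry_out(
  motion=[
    [[0, 0, -0.1], 0],
    [[0, 0, -0.3], 0],
    [[0, 0, -0.5], 0],
    [[0, 0, -0.7], 0],
    [[-0.2, 0, -0.9], -0.0178],
    [[-0.4, 0, -0.9], -0.0178],
    [[-0.4, 0, -0.9], -0.0178],
    [[-0.4, 0, -0.9], -0.0178],
  ],
  hand=-0.5,
)

```text
time_s: 31.45
ee_pos: [0.5717, -0.2065, 0.1956]
eef_rot: [-3.141, -0.0, 1.569]
force: [0.9, 0.2, -0.6]
grip_width: 0.0703
grip_force: 0.0
```

Run:
```python
from h import *
o=ctrl.get_obs();print(o["ee_pos"],o["eef_rot"],o["grip_width"])
for c in("scene","top"):
    p,d=camera(c);P=cloud(c,d);cv2.imwrite(f"pics/{c}4.png",p[150:400] if c=="scene" else p[120:320])
    for n in["hook_box","job_tray","small_carton","tape","cord_spool","plug_carton"]:
        for q in finder.cut_out(c,n)[:1]:
            X=P[q["mask"]&(d>0)]
            if len(X)<5: continue
            zt=np.percentile(X[:,2],95);T=X[X[:,2]>zt-.008]
            rc=cv2.minAreaRect((T[:,:2]*1000).astype(np.float32))
            print(c,n,round(q["conf"],2),np.round(q["location"]),"ztop",zt.round(4),"rect",np.round(rc[0],1),np.round(rc[1],1),round(rc[2],1))
```

```text
[ 0.57166467 -0.20651031  0.19560126] [-3.14132930e+00 -2.63060252e-04  1.56888043e+00] 0.0702947658540861
scene hook_box 0.95 [346. 255.] ztop 0.0371 rect [ 577.7 -149.9] [171.6  60.9] 83.5
scene job_tray 0.95 [335. 268.] ztop 0.0122 rect [ 578.5 -123.9] [160.  102.3] 83.8
scene small_carton 0.67 [363. 289.] ztop 0.0646 rect [ 552.2 -258.3] [47.3 53.3] 3.2
scene cord_spool 0.96 [402. 353.] ztop 0.0566 rect [ 537.8 -423.4] [52.3 50.7] 56.0
scene plug_carton 0.62 [292. 180.] ztop 0.037 rect [581.3 186.1] [27.6 39.8] 10.5
top hook_box 0.98 [309. 209.] ztop 0.0341 rect [584.1 -97.5] [60.6 59.8] 83.6
top job_tray 0.93 [296. 209.] ztop 0.0091 rect [582.8 -90.2] [ 83.8 101.6] 83.1
top small_carton 0.22 [466. 247.] ztop 0.0071 rect [ 540.2 -393.7] [153.2 130.2] 88.4
top tape 0.58 [448. 229.] ztop 0.0626 rect [ 541.  -365.4] [ 8.6 18.1] 89.7
top cord_spool 0.7 [473. 230.] ztop 0.0542 rect [ 538.3 -425.1] [50.7 53. ] 23.8
top plug_carton 0.64 [173. 210.] ztop 0.0338 rect [582.4 184.1] [26.8 35.2] 10.1
```

View pics/scene4.png

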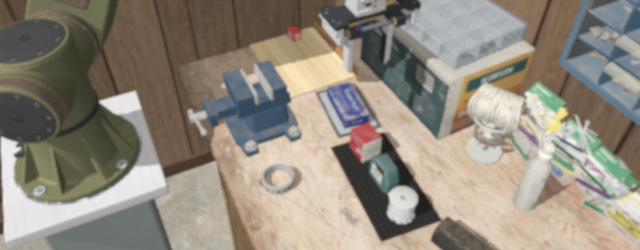

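Emit:
carry_out(
  motion=[
    [[-0.15, -0.05, 0], 0],
    [[-0.2275, -0.095, 0], 0],
    [[-0.2275, -0.095, 0.15], 0],
    [[-0.2275, -0.095, 0.35], 0],
    [[-0.2275, -0.095, 0.55], 0],
    [[-0.2275, -0.095, 0.7], 0],
    [[-0.2275, -0.095, 0.7595], 0],
    [[-0.2275, -0.095, 0.7595], 0],
    [[-0.2275, -0.095, 0.7595], 0],
    [[-0.2275, -0.095, 0.7595], 0],
  ],
  hand=-1,
)

```text
time_s: 33.15
ee_pos: [0.5538, -0.252, 0.0459]
eef_rot: [3.139, 0.001, 1.571]
force: [0.1, -0.6, 1.1]
grip_width: 0.0936
grip_force: 0.0
```

Emit:
carry_out(
  motion=[
    [[0, 0, 0], 0],
    [[0, 0, 0], 0],
    [[0, 0, 0], 0],
    [[0, 0, 0], 0],
    [[0, 0, 0], 0],
    [[0, 0, 0], 0],
    [[0, 0, 0], 0],
    [[0, 0, 0], 0],
    [[0, 0, 0], 0],
    [[0, 0, 0], 0],
  ],
  hand=1,
  force=15,
)

```text
time_s: 34.15
ee_pos: [0.553, -0.2515, 0.0439]
eef_rot: [-3.142, 0.0, 1.571]
force: [0.1, -0.1, 0.0]
grip_width: 0.0459
grip_force: 15.0
```

Emit:
carry_out(
  motion=[
    [[0, 0, -0.1], 0],
    [[0, 0, -0.3], 0],
    [[0, 0, -0.5], 0],
    [[0, 0, -0.7], 0],
    [[0.15, 0, -0.8], 0],
    [[0.3, 0, -0.8], 0],
    [[0.5, -0.06, -0.8], 0],
    [[0.7, -0.131, -0.8], 0],
    [[0.9, -0.131, -0.8], 0],
    [[1, -0.131, -0.8], 0],
    [[1, -0.131, -0.8], 0],
    [[1, -0.131, -0.8], 0],
  ],
)

```text
time_s: 35.35
ee_pos: [0.5268, -0.0517, 0.2039]
eef_rot: [-3.142, 0.0, 1.571]
force: [-0.2, -1.2, -0.7]
grip_width: 0.0456
grip_force: 15.0
```

Emit:
carry_out(
  motion=[
    [[0.15, 0, 0], 0],
    [[0.3, 0, 0], 0],
    [[0.355, 0, 0.1], 0],
    [[0.355, 0, 0.3], 0],
    [[0.355, 0, 0.5], 0],
    [[0.355, 0, 0.65], 0],
    [[0.355, 0, 0.74], 0],
    [[0.355, 0, 0.775], 0],
    [[0.355, 0, 0.7875], 0],
    [[0.355, 0, 0.7875], 0],
    [[0.355, 0, 0.7875], 0],
  ],
)

```text
time_s: 36.45
ee_pos: [0.5274, 0.0193, 0.0475]
eef_rot: [3.14, 0.0, 1.57]
force: [0.5, -0.6, -1.2]
grip_width: 0.0459
grip_force: 15.0
```

Emit:
carry_out(
  motion=[
    [[0, 0, 0], 0],
    [[0, 0, 0], 0],
    [[0, 0, 0], 0],
    [[0, 0, 0], 0],
    [[0, 0, 0], 0],
    [[0, 0, 0], 0],
    [[0, 0, 0], 0],
    [[0, 0, 0], 0],
    [[0, 0, 0], 0],
  ],
  hand=-1,
)

```text
time_s: 37.35
ee_pos: [0.5268, 0.0195, 0.0464]
eef_rot: [-3.142, 0.0, 1.571]
force: [0.0, -0.6, 0.6]
grip_width: 0.0941
grip_force: 0.0
```

Emit:
carry_out(
  motion=[
    [[0, 0, -0.15], 0],
    [[0, 0, -0.4], 0],
    [[0, 0, -0.65], 0],
    [[-0.1, 0, -0.78], 0],
    [[-0.3, 0, -0.78], 0],
    [[-0.5, 0.05, -0.78], 0],
    [[-0.75, 0.1, -0.78], 0],
    [[-1, 0.1, -0.78], 0],
    [[-1, 0.1, -0.78], 0],
    [[-1, 0.1, -0.78], 0],
  ],
)

```text
time_s: 38.35
ee_pos: [0.5465, -0.1812, 0.2021]
eef_rot: [-3.141, -0.0, 1.569]
force: [-0.3, 0.9, -0.4]
grip_width: 0.0938
grip_force: 0.0
```

Emit:
carry_out(
  motion=[
    [[-0.2, 0, 0], 0],
    [[-0.4, 0, 0], 0],
    [[-0.6, 0, 0], 0],
    [[-0.8145, 0, 0], 0],
    [[-0.8145, 0, 0.2], 0],
    [[-0.8145, 0, 0.4], 0],
    [[-0.8145, 0, 0.6], 0],
    [[-0.8145, 0, 0.75], 0],
    [[-0.8145, 0, 0.804], 0],
    [[-0.8145, 0, 0.804], 0],
    [[-0.8145, 0, 0.804], 0],
  ],
)

```text
time_s: 39.45
ee_pos: [0.5477, -0.3433, 0.0435]
eef_rot: [3.14, 0.001, 1.571]
force: [0.1, 0.1, -0.4]
grip_width: 0.0938
grip_force: 0.0
```

Emit:
carry_out(
  motion=[
    [[0, 0, 0], 0],
    [[0, 0, 0], 0],
    [[0, 0, 0], 0],
    [[0, 0, 0], 0],
    [[0, 0, 0], 0],
    [[0, 0, 0], 0],
    [[0, 0, 0], 0],
    [[0, 0, 0], 0],
    [[0, 0, 0], 0],
    [[0, 0, 0], 0],
    [[0, 0, 0], 0],
    [[0, 0, 0], 0],
  ],
  hand=1,
  force=25,
)

```text
time_s: 40.65
ee_pos: [0.5467, -0.3434, 0.0416]
eef_rot: [-3.142, 0.0, 1.571]
force: [-0.0, 1.6, -0.3]
grip_width: 0.0299
grip_force: 24.9
```

Emit:
carry_out(
  motion=[
    [[0, 0, -0.1], 0],
    [[0, 0, -0.3], 0],
    [[0, 0, -0.5], 0],
    [[0, 0, -0.7], 0],
    [[0.15, 0, -0.8], 0],
    [[0.3, 0, -0.8], 0],
    [[0.5, -0.05, -0.8], 0],
    [[0.7, -0.102, -0.8], 0],
    [[0.9, -0.102, -0.8], 0],
    [[1, -0.102, -0.8], 0],
    [[1, -0.102, -0.8], 0],
  ],
)

```text
time_s: 41.75
ee_pos: [0.5264, -0.1411, 0.2019]
eef_rot: [3.141, -0.0, 1.573]
force: [-0.0, 0.0, -1.8]
grip_width: 0.0296
grip_force: 24.9
```

Emit:
carry_out(
  motion=[
    [[0.2, 0, 0], 0],
    [[0.4, 0, 0], 0],
    [[0.6, 0, 0], 0],
    [[0.8, 0, 0], 0],
    [[1, 0, 0], 0],
    [[1, 0, 0], 0],
    [[1, 0, 0], 0],
  ],
)

```text
time_s: 42.45
ee_pos: [0.5266, 0.0564, 0.2014]
eef_rot: [-3.141, 0.0, 1.572]
force: [-0.2, 0.7, -1.8]
grip_width: 0.0298
grip_force: 24.9
```

Emit:
carry_out(
  motion=[
    [[0.1, 0, 0], 0],
    [[0.1875, 0, 0], 0],
    [[0.1875, 0, 0.1], 0],
    [[0.1875, 0, 0.3], 0],
    [[0.1875, 0, 0.5], 0],
    [[0.1875, 0, 0.65], 0],
    [[0.1875, 0, 0.74], 0],
    [[0.1875, 0, 0.775], 0],
    [[0.1875, 0, 0.7875], 0],
    [[0.1875, 0, 0.7875], 0],
    [[0.1875, 0, 0.7875], 0],
  ],
)

```text
time_s: 43.55
ee_pos: [0.527, 0.0939, 0.0452]
eef_rot: [3.14, -0.0, 1.57]
force: [-0.4, 0.5, -2.0]
grip_width: 0.0296
grip_force: 24.9
```

Emit:
carry_out(
  motion=[
    [[0, 0, 0], 0],
    [[0, 0, 0], 0],
    [[0, 0, 0], 0],
    [[0, 0, 0], 0],
    [[0, 0, 0], 0],
    [[0, 0, 0], 0],
    [[0, 0, 0], 0],
    [[0, 0, 0], 0],
    [[0, 0, 0], 0],
    [[0, 0, 0], 0],
  ],
  hand=-1,
)

```text
time_s: 44.55
ee_pos: [0.5264, 0.0941, 0.0441]
eef_rot: [-3.142, -0.0, 1.571]
force: [0.0, 0.4, -1.2]
grip_width: 0.0937
grip_force: 0.0
```

Emit:
carry_out(
  motion=[
    [[0, 0, -0.15], 0],
    [[0, 0, -0.4], 0],
    [[0, 0, -0.65], 0],
    [[-0.1, 0, -0.79], 0],
    [[-0.3, 0, -0.79], 0],
    [[-0.5, 0.03, -0.79], 0],
    [[-0.75, 0.062, -0.79], 0],
    [[-1, 0.062, -0.79], 0],
    [[-1, 0.062, -0.79], 0],
    [[-1, 0.062, -0.79], 0],
  ],
)

```text
time_s: 45.55
ee_pos: [0.5386, -0.1066, 0.202]
eef_rot: [-3.141, -0.0, 1.569]
force: [0.1, 0.5, -0.2]
grip_width: 0.0938
grip_force: 0.0
```

Emit:
carry_out(
  motion=[
    [[-0.25, 0, 0], 0],
    [[-0.5, 0, 0], 0],
    [[-0.75, 0, 0], 0],
    [[-1, 0, 0], 0],
    [[-1, 0, 0], 0],
    [[-1, 0, 0], 0],
  ],
)

```text
time_s: 46.15
ee_pos: [0.539, -0.305, 0.2017]
eef_rot: [-3.141, -0.001, 1.571]
force: [0.3, 0.9, -0.1]
grip_width: 0.0939
grip_force: 0.0
```

Emit:
carry_out(
  motion=[
    [[-0.2, 0, 0], 0],
    [[-0.4, 0, 0], 0],
    [[-0.5925, 0, 0], 0],
    [[-0.5925, 0, 0.2], 0],
    [[-0.5925, 0, 0.4], 0],
    [[-0.5925, 0, 0.6], 0],
    [[-0.5925, 0, 0.77], 0],
    [[-0.5925, 0, 0.82], 0],
    [[-0.5925, 0, 0.82], 0],
    [[-0.5925, 0, 0.82], 0],
  ],
)

```text
time_s: 47.15
ee_pos: [0.54, -0.4241, 0.0404]
eef_rot: [3.14, 0.002, 1.572]
force: [0.5, -0.5, 1.2]
grip_width: 0.0941
grip_force: 0.0
```

Emit:
carry_out(
  motion=[
    [[0, 0, 0], 0],
    [[0, 0, 0], 0],
    [[0, 0, 0], 0],
    [[0, 0, 0], 0],
    [[0, 0, 0], 0],
    [[0, 0, 0], 0],
    [[0, 0, 0], 0],
    [[0, 0, 0], 0],
    [[0, 0, 0], 0],
    [[0, 0, 0], 0],
  ],
  hand=1,
  force=15,
)

```text
time_s: 48.15
ee_pos: [0.5387, -0.4244, 0.0382]
eef_rot: [-3.142, 0.0, 1.571]
force: [-0.7, 0.2, -0.2]
grip_width: 0.0473
grip_force: 15.0
```

Emit:
carry_out(
  motion=[
    [[0, 0, -0.1], 0],
    [[0, 0, -0.3], 0],
    [[0, 0, -0.5], 0],
    [[0, 0, -0.7], 0],
    [[0.15, 0, -0.8], 0],
    [[0.3, 0, -0.8], 0],
    [[0.5, -0.04, -0.8], 0],
    [[0.7, -0.0765, -0.8], 0],
    [[0.9, -0.0765, -0.8], 0],
    [[1, -0.0765, -0.8], 0],
    [[1, -0.0765, -0.8], 0],
  ],
)

```text
time_s: 49.25
ee_pos: [0.5236, -0.2222, 0.1986]
eef_rot: [3.141, -0.0, 1.573]
force: [0.1, -0.1, -0.4]
grip_width: 0.0475
grip_force: 15.0
```

Emit:
carry_out(
  motion=[
    [[0.2, 0, 0], 0],
    [[0.4, 0, 0], 0],
    [[0.6, 0, 0], 0],
    [[0.8, 0, 0], 0],
    [[1, 0, 0], 0],
    [[1, 0, 0], 0],
    [[1, 0, 0], 0],
  ],
)

```text
time_s: 49.95
ee_pos: [0.5237, -0.0246, 0.1981]
eef_rot: [3.142, 0.0, 1.572]
force: [0.1, -0.0, -0.5]
grip_width: 0.0474
grip_force: 15.0
```

Emit:
carry_out(
  motion=[
    [[0.2, 0, 0], 0],
    [[0.4, 0, 0], 0],
    [[0.6, 0, 0], 0],
    [[0.8, 0, 0], 0],
    [[0.936, 0, 0], 0],
    [[0.936, 0, 0.2], 0],
    [[0.936, 0, 0.4], 0],
    [[0.936, 0, 0.6], 0],
    [[0.936, 0, 0.73], 0],
    [[0.936, 0, 0.775], 0],
    [[0.936, 0, 0.7865], 0],
    [[0.936, 0, 0.7865], 0],
  ],
)

```text
time_s: 51.15
ee_pos: [0.5244, 0.1624, 0.0418]
eef_rot: [3.14, -0.0, 1.57]
force: [0.5, 0.9, -0.1]
grip_width: 0.0475
grip_force: 15.0
```

Emit:
carry_out(
  motion=[
    [[0, 0, 0], 0],
    [[0, 0, 0], 0],
    [[0, 0, 0], 0],
  ],
)

```text
time_s: 51.45
ee_pos: [0.5239, 0.1629, 0.0416]
eef_rot: [3.14, -0.0, 1.571]
force: [-0.5, 1.1, -0.3]
grip_width: 0.0475
grip_force: 15.0
```

Emit:
carry_out(
  motion=[
    [[0, 0, 0], 0],
    [[0, 0, 0], 0],
    [[0, 0, 0], 0],
    [[0, 0, 0], 0],
    [[0, 0, 0], 0],
    [[0, 0, 0], 0],
    [[0, 0, 0], 0],
    [[0, 0, 0], 0],
    [[0, 0, 0], 0],
  ],
  hand=-1,
)

```text
time_s: 52.35
ee_pos: [0.5235, 0.1628, 0.0408]
eef_rot: [3.142, 0.0, 1.571]
force: [-0.8, -0.1, 0.2]
grip_width: 0.0939
grip_force: 0.0
```

Emit:
carry_out(
  motion=[
    [[0, 0, -0.15], 0],
    [[0, 0, -0.4], 0],
    [[0, 0, -0.65], 0],
    [[0, 0, -0.9], 0],
    [[0, -0.2, -1], 0],
    [[0, -0.4, -1], 0],
    [[0, -0.6, -1], 0],
    [[0, -0.6, -1], 0],
    [[0, -0.6, -1], 0],
  ],
)

```text
time_s: 53.25
ee_pos: [0.4036, 0.163, 0.2415]
eef_rot: [3.14, -0.0, 1.571]
force: [0.6, 0.4, -0.9]
grip_width: 0.0941
grip_force: 0.0
```

Run:
```python
from h import *
o=ctrl.get_obs();print(o["time_s"],o["ee_pos"],o["grip_width"])
for c in("scene","top"):
    p,d=camera(c);P=cloud(c,d);cv2.imwrite(f"pics/{c}5.png",p)
    for n in["hook_box","job_tray","small_carton","tape","cord_spool","plug_carton"]:
        for q in finder.cut_out(c,n)[:2]:
            X=P[q["mask"]&(d>0)]
            if len(X)<5: continue
            zt=np.percentile(X[:,2],95);T=X[X[:,2]>zt-.008]
            rc=cv2.minAreaRect((T[:,:2]*1000).astype(np.float32))
            print(c,n,round(q["conf"],2),np.round(q["location"]),"ztop",zt.round(4),"rect",np.round(rc[0],1),np.round(rc[1],1),round(rc[2],1))
```

```text
53.25 [0.40356617 0.16299937 0.24145266] 0.09414881503321208
scene hook_box 0.57 [346. 256.] ztop 0.0371 rect [ 580.3 -125. ] [121.8  61.2] 83.1
scene job_tray 0.72 [339. 270.] ztop 0.0118 rect [ 579.  -122.8] [165.2 103.2] 83.1
scene small_carton 0.91 [302. 220.] ztop 0.0668 rect [526.2  14.4] [58.  47.1] 87.7
scene tape 0.87 [287. 199.] ztop 0.0709 rect [525.9  91.6] [50.3 30.5] 89.9
scene tape 0.61 [382. 334.] ztop 0.0095 rect [ 547.2 -341.4] [257.5 136.1] 85.0
scene cord_spool 0.89 [273. 187.] ztop 0.0597 rect [523.6 163. ] [51.6 55. ] 6.9
scene plug_carton 0.57 [294. 180.] ztop 0.0383 rect [572.6 154.8] [101.6  34.2] 72.8
top hook_box 0.8 [325. 215.] ztop 0.0342 rect [ 580.7 -125.8] [118.2  60.3] 84.0
top job_tray 0.85 [324. 226.] ztop 0.0097 rect [ 578.5 -126.1] [156.6 104.3] 83.0
top small_carton 0.96 [255. 234.] ztop 0.0643 rect [526.3  12.4] [45.  52.6] 1.1
top tape 0.78 [216. 237.] ztop 0.0677 rect [526.5  92. ] [29.6 52.5] 0.0
top cord_spool 0.87 [178. 241.] ztop 0.056 rect [523.2 161.1] [51.7 51.5] 86.4
top plug_carton 0.54 [173. 208.] ztop 0.034 rect [581.6 184.1] [25.2 34.3] 11.7
```

View pics/scene5.png

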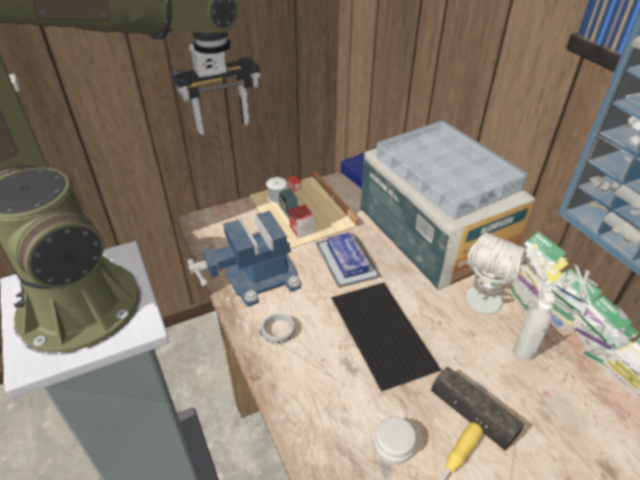

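View pics/top5.png

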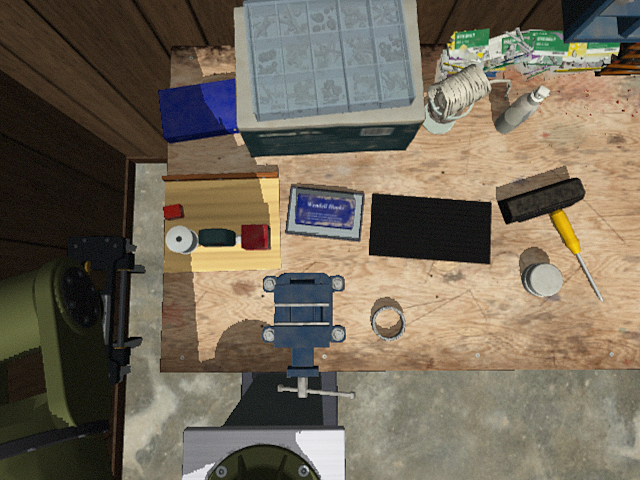

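The pictures show the blue box centred flat in the tray (325,210 top). The spool (181,239), tape (216,237) and carton (255,236) are upright in their old places to within about 1 mm, and the plug carton (173,211) has not moved.

```bash
python3 -c "
from station import ctrl
print(ctrl.hand_in())"
```

```text
the job is handed in; nothing more can be done
None
```

The job is handed in at about 53 s of the 144 s allowed: the blue box lies flat in the tray, and the carton, spool and tape are upright within about 1 mm of their start places. The plug carton was not disturbed; the hand-in returned no verdict, so these are my own camera measurements.

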